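# Put the V-block away in the case with the folding lid stay

### The arm

A 7-joint arm with a two-finger parallel gripper is mounted at the origin on the work surface. World frame = base frame: x ahead of the robot, y to its left, z up, the work surface at z = 0. Lengths are in m, angles in rad, forces in N, time in s.
With the tool pointing down it reaches from about 0.425 to 0.875 m from the base axis. Payload 4.7 kg.
Tool frame: the origin (TCP) lies where the fingers leave the gripper's body, on its centre line; the fingertips stand 70 mm ahead of it and the grasp point (between the pads) lies 51 mm ahead of it; z points along the fingers, y is the line along which they close (so a half turn about z gives the same grasp; the last joint's range is limited). The gripper opens to 87 mm and grips with 3 to 60 N. Pads are 19 mm wide; open, the fingers measure 117 mm over their backs; the gripper's body (75 mm by 190 mm) begins 51 mm behind the grasp point.
Start: joints at [1.353, 0.321, -0.07, 1.45, 0.023, 1.371, -0.057], TCP at [0.149, -0.633, 0.292] pointing down, gripper open.
Joint ranges: [-2.86, 2.86], [-0.3, 2.09], [-1.38, 1.24], [0.06, 2.45], [-1.56, 4.7], [0.09, 2.05], [-2.69, 2.69]. Speed limits (rad/s): [2.57, 2.57, 3.14, 3.14, 3.14, 3.14, 3.14].

### API

Orientations are given as a rotation vector (axis times angle).
In Python, from bench import ctrl gives the robot as it stands.
- The arm moves only by the tool play_rows, never from a script. Its argument "increments" is a list that holds one entry, the list of rows, each a list of 7 numbers: the shift along the tool's x, y, z as a fraction of full scale, then the turn, a rotation vector about the tool's x, y, z as a fraction of full scale, then the gripper command: -1 is shut, 1 is fully open, values between are in proportion. A call has 1 to 8 rows; each row is the pose to reach, as a shift and turn from the pose commanded when the call began, along the tool's axes at that moment; what a row does not reach only later rows make up. Full scale, the value 1, is 0.1 m for a shift and 90 degrees for a turn. A row lasts 1/10 s, in which the tool goes at most 50 mm and 8.59 degrees, less where a joint would pass 70% of its speed; a pose out of reach is approached as far as the arm can. A call with a number of a shift or a turn outside -1 to 1 is refused whole. A call with a gripper value outside its range is refused whole. The fingers move at their own pace and stop on an object; "squeeze" is the grip in N (left out, the last holds). Time passes only in rows, so rows that repeat a pose let the fingers close. It gives the time, the measured TCP pose, the force, the opening and the grip force at its end, in the units of the state.
- ctrl.get_state(): the state, without advancing time (a new reading comes with each control period).
- ctrl.get_image(name): name is "side" or "top"; returns the picture (420x560x3 uint8, red, green, blue); there is no depth.
- ctrl.get_calibration(name): a dict with "vertical_fov" (degrees; the focal length in pixels is half the picture's height over the tangent of half this angle, whatever the lens; pixels are square), "cx", "cy" (the principal point, pixels), "R" (3x3) and "t" (3): a world point X has camera coordinates R X + t. Camera axes: x right, y down, z forward; pixel columns grow to the right and rows downward; lengths in m; the calibration is good to about 2 mm. A picture is of the moment at which its call begins. get_calibration takes no time and is no camera call.
- ctrl.close_job(): hands the job in; it is judged then, once.
The state is a dict: "time": time; "joint_positions": joint angles; "qd": joint speeds; "joint_torque": joint torques, N m; "position": TCP position; "tool_rot": TCP orientation; "ft_force": force on the tool from outside, world axes, zero at the start; "torque": the same for the moment, N m; "grip_width": opening from 0.0 (shut) to 1.0 (fully open); "grip_force": force on a finger pad.
Only numpy, scipy, OpenCV 4.12 (cv2) and the standard library are available. Lean on these libraries where they do the work, as an engineer would, in place of code of your own. Each camera call takes 0.05 s, during which the arm holds its last target. There are 200 camera calls.

### The job

Raise the lid of the plywood case until its folding stay locks over and holds the lid up by itself, then set the steel V-block gently down on its base inside the case. Then push the stay's knee back through straight (the lid lifts slightly as it goes) so that the stay folds and the lid closes fully over the block; do not disturb the other things on the bench.

Things in the scene. Friction and masses are not known exactly. Their poses are not given: they have to be found in the camera images.
- case: Open-topped plywood case fixed to the bench, 200 (x) x 220 (y) x 80 mm high, walls and floor 6 mm thick. Origin: centre of its underside, on the bench. Its -x side is the front (facing the robot), the lid is hinged on its +x upper edge, the stay is on its -y side. Axes upright z.
- lid (a joint): Lid angle in rad: 0 closed, grows as the front edge rises. At 1.31 the stay is straight and taut: the lid goes no higher. Locked, it rests at about 1.23. The lid (200 x 220 x 12 mm, 0.7 kg) falls if let go before the lock; the hinge is damped, so it sinks shut softly in about 3 s. Swing it at under 0.6 rad/s.
- lid_hinge (a point): Point on the lid's hinge line, middle of the case's rear upper edge, 80 mm above the bench.
- lid_tongue (a point): Grip point on the steel lifting tongue in the middle of the lid's front edge: a lug 14 mm thick (case y), 24 mm high, 57 mm long beyond the edge. The point is 38 mm beyond the edge, 238 mm from the hinge line, 92 mm above the bench when closed. Pinch it from above, fingers left and right of it; it turns between the pads as the lid swings.
- knee (a joint): Knee angle of the stay, rad: 0 folded (lid closed), 2.52 straight, 3.02 at the lock stop. The stay is two equal flat steel links, 82 mm between pivots, from the case's -y side to the lid's -y edge. When the lid has been raised until the stay is taut, a weak spring snaps the knee over towards case -x; let go, the lid sinks about 4 degrees onto the lock.
- knee_bar (a point): On the release bar at the knee: round steel, 14 mm thick, along case y, out to 104 mm from the case's -y side; the point is on its axis, 80 mm out. Locked it is 113 mm above the bench, closed 55 mm. To release, push it 60 mm towards case +x (2 to 4 N; it sinks about 20 mm); it then folds by itself as the lid falls. Keep the gripper clear of the lid, out beyond the case's side.
- vblock: Dark steel V-block, 80 (x) x 46 (y) x 40 mm high, V groove along its x axis on top, 0.3 to 0.65 kg, loose on the bench left of the case. Origin: centre of its underside, z up. Grip it across its 46 mm width.
- tin: Round brass tin, 76 mm across, 46 mm high, near the V-block (the two may have swapped places). Leave alone. Origin: centre of its underside.
- wash_bottle: White plastic bottle, 64 mm across, 160 mm high, on the right near the robot. Leave alone.
There are look-alikes about, which are no part of the job. There is more than one size of the vblock; the job needs the smallest.

How it is judged:
On the way, in this order (a step that is already met when the one before it is completed fails the run):
1. the lid stands locked on its stay, with the robot not touching it (value of joint lid above 1.17 rad and value of joint knee above 2.85 rad and contact force between each of the arm, the fingers and case below 0.3 N), for 0.3 s.
2. the V-block lies on its base inside the case, let go, the lid still locked open (value of joint lid above 1.15 rad and value of joint knee above 2.8 rad and x of vblock in the frame of case between -0.09 and 0.09 m and y of vblock in the frame of case between -0.1 and 0.1 m and z of vblock in the frame of case below 0.012 m and angle between vblock's own z axis and vertical below 0.12 rad and contact force between the fingers and vblock below 0.1 N), for 0.2 s.
At the end, for the whole second after the job is handed in: The lid is closed (joint under 0.04 rad) with its stay folded (knee under 0.15 rad), and the V-block lies at rest inside the case on its base (tilt under 0.12 rad, underside within 6 mm of the case floor) (value of joint lid below 0.04 rad and value of joint knee below 0.15 rad and velocity of joint lid above -0.05 rad/s and x of vblock in the frame of case between -0.09 and 0.09 m and y of vblock in the frame of case between -0.1 and 0.1 m and z of vblock in the frame of case below 0.012 m and angle between vblock's own z axis and vertical below 0.12 rad and linear speed of vblock below 0.03 m/s); the robot touches nothing.
It fails at once if the V-block is dropped (moving faster than 0.8 m/s with no finger on it) (linear speed of vblock above 0.8 m/s and contact force between the fingers and vblock below 0.05 N).
It fails at once if the tin or the bottle is moved more than 30 mm (distance of any of tin, wash_bottle from where it was at the start of the episode above 0.03 m).
It also fails if it takes over 70 s, if anything falls off the work surface, if the arm or the gripper's body presses on something with over 40 N, if the wrist force passes 120 N, or if a joint passes its speed limit or range.

## Working session

There is one attempt and no reset: what is moved stays moved. The work goes in short steps, Python scripts to look and compute and a tool call to move; the robot and the scene stay as the last step left them, time stands still between calls to the robot, and variables do not carry over. Pictures are saved under pics/ and viewed, at most 13 in all, crops included, and the job is handed in when it is done.

Besides the shell and the picture viewer there is one more tool, called after "Emit:" as a command line: name --argument value ..., lists and objects as JSON in quotes. play_rows: Moves the arm, as the interface text tells. Shift numbers are shares of 0.1 m and turn numbers shares of 90 degrees, none past 1 either way. Its arguments: {"type":"object","properties":{"increments":{"type":"array"},"squeeze":{"type":"number"}},"required":["increments"]}

```bash
mkdir -p pics; cat > h.py <<'E'
import numpy as np,cv2
from scipy.spatial.transform import Rotation as Rn
from bench import ctrl
def cal(n):
    c=ctrl.get_calibration(n);f=210/np.tan(np.radians(c["vertical_fov"])/2)
    return f,c["cx"],c["cy"],np.array(c["R"]),np.array(c["t"])
def ray(n,u,v):
    f,cx,cy,R,t=cal(n);return -R.T@t,R.T@np.array([(u-cx)/f,(v-cy)/f,1])
def onz(n,u,v,z):
    o,d=ray(n,u,v);return o+d*(z-o[2])/d[2]
def proj(n,X):
    f,cx,cy,R,t=cal(n);p=R@np.array(X)+t;return np.round([cx+f*p[0]/p[2],cy+f*p[1]/p[2]],1)
def snap(n,name,crop=None,s=1):
    im=ctrl.get_image(n)[:,:,::-1].copy()
    cv2.imwrite(f"pics/{name}_raw.png",im)
    if crop: x0,y0,x1,y1=crop;im=im[y0:y1,x0:x1]
    im=cv2.resize(im,None,fx=s,fy=s,interpolation=cv2.INTER_CUBIC);cv2.imwrite(f"pics/{name}.png",im);return im
def inc(X,rv=None):
    "tool-frame shift (fractions) from current pose to TCP X"
    s=ctrl.get_state();R=Rn.from_rotvec(s["tool_rot"])
    d=R.inv().apply(np.array(X)-s["position"])/0.1
    r=np.zeros(3) if rv is None else (R.inv()*Rn.from_rotvec(rv)).as_rotvec()/(np.pi/2)
    return np.round(d,3),np.round(r,3)
E
python3 - <<'E'
from h import *
for n in("top","side"):
    snap(n,n+"0",s=1.4); f,cx,cy,R,t=cal(n);print(n,f,cx,cy,-R.T@t,R.round(3).tolist())
s=ctrl.get_state();print({k:np.round(v,3) for k,v in s.items()});print(Rn.from_rotvec(s["tool_rot"]).as_matrix().round(3))
E
```

```text
top 519.325650457239 278.3020157253538 220.95563758820361 [ 0.1917784  -0.02571996  1.69058714] [[-0.024, -1.0, -0.006], [-0.98, 0.025, -0.199], [0.199, 0.001, -0.98]]
side 394.3604417424452 286.1153664688127 209.94790969530862 [0.04338302 0.63978319 0.69378949] [[-0.827, -0.562, -0.006], [-0.333, 0.498, -0.801], [0.453, -0.66, -0.599]]
{'time': np.float64(0.1), 'joint_positions': array([ 1.353,  0.322, -0.07 ,  1.452,  0.023,  1.371, -0.057]), 'qd': array([-0.001, -0.002,  0.001, -0.003,  0.   ,  0.002, -0.   ]), 'joint_torque': array([ 0.0000e+00, -4.9257e+01, -4.0600e-01, -3.1340e+01, -6.4000e-02,
        3.9000e-02,  0.0000e+00]), 'position': array([ 0.149, -0.632,  0.291]), 'tool_rot': array([-3.119, -0.363,  0.   ]), 'ft_force': array([-0.528, -0.195, -0.742]), 'torque': array([-0.002, -0.009,  0.009]), 'grip_force': np.float64(0.0), 'grip_width': np.float64(1.001)}
[[ 0.973  0.23  -0.   ]
 [ 0.23  -0.973  0.002]
 [-0.    -0.002 -1.   ]]
```

View pics/top0.png

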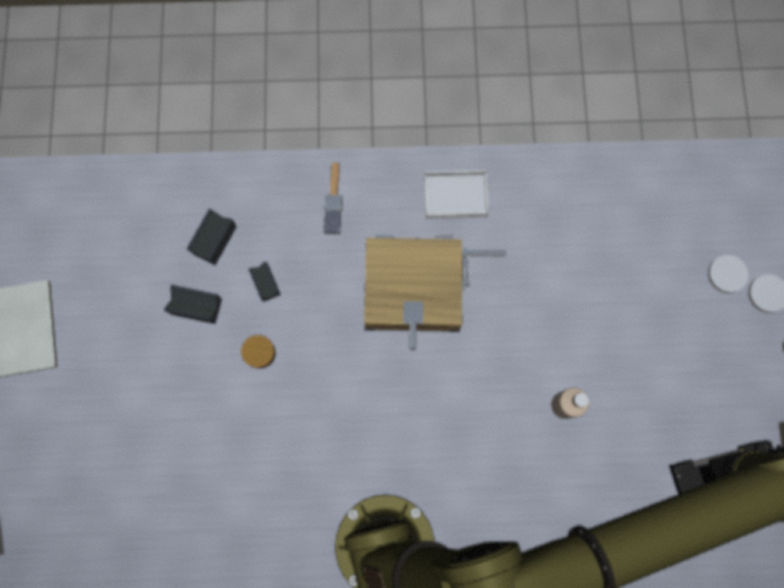

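View pics/side0.png

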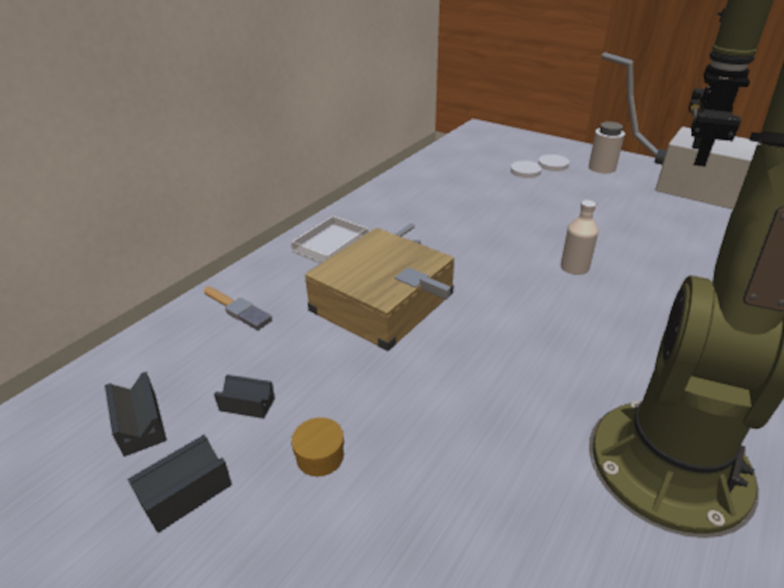

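Top view (1.4×): case at (414,283), tongue end (412,348), bar tip (505,253), tin (258,351), bottle (573,402). The three dark V-blocks are at (212,237), (193,304) and (265,281). The last looks the smallest, and I'll check it by measured size and a crop.

```bash
cat > m.py <<'E'
from h import *
im=cv2.imread("pics/top0_raw.png");hsv=cv2.cvtColor(im,cv2.COLOR_BGR2HSV)
H,S,V=cv2.split(hsv)
dark=((V<85)).astype(np.uint8); dark[300:]=0;dark[:115]=0;dark[:,:100]=0;dark[:,200:]=0
cs,_=cv2.findContours(dark,0,2)
for c in cs:
    if cv2.contourArea(c)<60: continue
    b=cv2.boxPoints(cv2.minAreaRect(c)); P=np.array([onz("top",*q,.03)[:2] for q in b])
    e=P-np.roll(P,-1,0); print("dark",b.mean(0),P.mean(0).round(4),np.linalg.norm(e,axis=1).round(3),np.degrees(np.arctan2(e[:,1],e[:,0])).round(1))
w=((S>75)&(V>95)&(H>8)&(H<32)).astype(np.uint8); w[:160]=0;w[245:]=0;w[:,:240]=0;w[:,345:]=0
w=cv2.morphologyEx(w,cv2.MORPH_OPEN,np.ones((3,3)))
c=max(cv2.findContours(w,0,2)[0],key=cv2.contourArea);b=cv2.boxPoints(cv2.minAreaRect(c));print("lid px",b.round(1).tolist(),cv2.contourArea(c))
P=np.array([onz("top",*q,.092) for q in b]);e=P-np.roll(P,-1,0);print(P.round(4).tolist(),np.linalg.norm(e,axis=1).round(3),np.degrees(np.arctan2(e[:,1],e[:,0])).round(2))
for n,(u,v),z in[("tongue tip",(412/1.4,348/1.4),.1),("bar tip",(505/1.4,253/1.4),.055),("tin",(258/1.4,351/1.4),.046),("bottle",(573/1.4,402/1.4),.1)]:print(n,onz("top",u,v,z).round(4))
a=cv2.resize(im[150:260,105:235],None,fx=3,fy=3,interpolation=2);d=cv2.resize(im[150:260,250:370],None,fx=3.27,fy=3.0,interpolation=2)
cv2.imwrite("pics/crop1.png",np.hstack([a,d]))
E
python3 m.py
```

```text
dark [137.57584 217.17133] [0.553 0.436] [0.066 0.123 0.066 0.122] [ 169.2   75.4  -11.6 -104.5]
dark [188.69647 201.15413] [0.6027 0.269 ] [0.042 0.083 0.042 0.083] [ 112.4   22.4  -67.9 -157.3]
dark [151.2739 168.8312] [0.7169 0.395 ] [0.115 0.079 0.114 0.078] [ 153.4   59.4  -27.1 -120.2]
lid px [[260.79998779296875, 231.0], [261.8999938964844, 170.60000610351562], [329.0, 171.8000030517578], [328.0, 232.1999969482422]] 3625.0
[[0.4854, 0.0312, 0.092], [0.6817, 0.0244, 0.092], [0.6722, -0.1905, 0.092], [0.4763, -0.1787, 0.092]] [0.196 0.215 0.196 0.21 ] [178.01  87.47  -3.46 -92.47]
tongue tip [ 0.426  -0.0716  0.1   ]
bar tip [ 0.6505 -0.2962  0.055 ]
tin [0.4358 0.2786 0.046 ]
bottle [ 0.2989 -0.4177  0.1   ]
```

View pics/crop1.png

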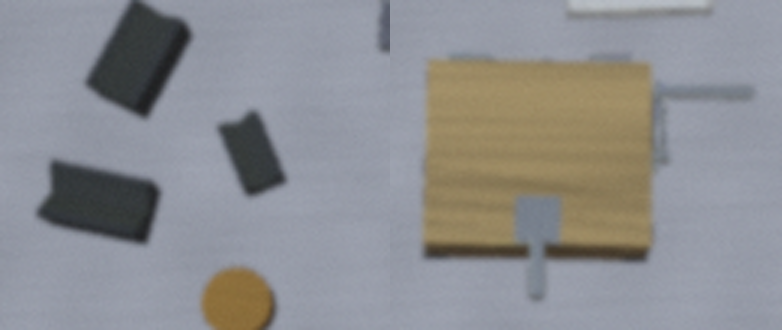

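The crop shows the three V-blocks. The one at (250,152), top raw (189,201), measures 83×42 mm, so it is the 80×46 block; the other two are about 120 mm long. The case lid is square with the tongue at (537,250) and the bar to the right at (700,92). Case yaw is about -2.6°, its centre about (0.579,-0.078), and the tongue grip point about (0.441,-0.072).

Now I'll align the tool and move above the tongue.

Emit:
play_rows --increments '[[[0, 0, -0.1, 0, 0, 0.09, 1], [0, 0, -0.2, 0, 0, 0.177, 1], [0, 0, -0.2, 0, 0, 0.177, 1]]]' --squeeze 20

```text
time: 0.4
position: [0.1494, -0.6331, 0.3133]
tool_rot: [3.139, -0.073, 0.001]
ft_force: [-0.3, -0.1, -0.8]
grip_width: 0.999
grip_force: 0.0
```

Emit:
play_rows --increments '[[[0.22, -0.48, 0, 0, 0, 0, 1], [0.44, -0.95, 0, 0, 0, 0, 1], [0.44, -0.95, 0, 0, 0, 0, 1]]]'

```text
time: 0.7
position: [0.2025, -0.5343, 0.3114]
tool_rot: [-3.137, 0.054, -0.003]
ft_force: [0.4, 0.4, 0.2]
grip_width: 0.994
grip_force: 0.0
```

Emit:
play_rows --increments '[[[0.22, -0.48, 0, 0, 0, 0, 1], [0.44, -0.95, 0, 0, 0, 0, 1], [0.44, -0.95, 0, 0, 0, 0, 1]]]'

```text
time: 1.0
position: [0.2501, -0.4416, 0.312]
tool_rot: [-3.139, 0.054, -0.002]
ft_force: [0.6, -0.7, -0.0]
grip_width: 1.003
grip_force: 0.0
```

Emit:
play_rows --increments '[[[0.22, -0.48, 0, 0, 0, 0, 1], [0.44, -0.95, 0, 0, 0, 0, 1], [0.44, -0.95, 0, 0, 0, 0, 1]]]'

```text
time: 1.3
position: [0.2978, -0.349, 0.3122]
tool_rot: [-3.14, 0.054, -0.001]
ft_force: [0.7, 0.6, 0.1]
grip_width: 1.002
grip_force: 0.0
```

Emit:
play_rows --increments '[[[0.22, -0.48, 0, 0, 0, 0, 1], [0.44, -0.95, 0, 0, 0, 0, 1], [0.44, -0.95, 0, 0, 0, 0, 1]]]'

```text
time: 1.6
position: [0.3456, -0.2563, 0.3123]
tool_rot: [-3.14, 0.054, -0.001]
ft_force: [0.3, 0.0, 0.1]
grip_width: 1.006
grip_force: 0.0
```

Emit:
play_rows --increments '[[[0.22, -0.48, 0, 0, 0, 0, 1], [0.44, -0.95, 0, 0, 0, 0, 1], [0.44, -0.95, 0, 0, 0, 0, 1], [0.44, -0.95, 0, 0, 0, 0, 1]]]'

```text
time: 2.0
position: [0.3914, -0.1679, 0.3122]
tool_rot: [3.14, -0.065, -0.0]
ft_force: [-1.0, -0.8, -0.6]
grip_width: 1.001
grip_force: 0.0
```

```bash
python3 - <<'E'
from h import *
s=ctrl.get_state();print(s["time"],s["position"],Rn.from_rotvec(s["tool_rot"]).as_matrix().round(3).tolist(),s["ft_force"])
print(inc([.441,-.072,.143]))
E
```

```text
2.0 [ 0.39143498 -0.16789513  0.31215129] [[0.999, -0.041, -0.0], [-0.041, -0.999, -0.001], [-0.0, 0.001, -1.0]] [-0.99546741 -0.82238464 -0.61928126]
(array([ 0.456, -0.98 ,  1.691]), array([0., 0., 0.]))
```

Emit:
play_rows --increments '[[[0.22, -0.48, 0.2, 0, 0, 0, 0.2], [0.45, -0.98, 0.5, 0, 0, 0, 0.2], [0.45, -0.98, 0.8, 0, 0, 0, 0.2], [0.45, -0.98, 0.8, 0, 0, 0, 0.2]]]'

```text
time: 2.4
position: [0.4382, -0.0716, 0.228]
tool_rot: [-3.138, 0.066, 0.012]
ft_force: [-1.0, -0.9, -0.5]
grip_width: 0.725
grip_force: 0.0
```

```bash
python3 - <<'E'
from h import *
a=snap("side","s1",(230,90,450,270),3.3);s=ctrl.get_state();p=s["position"];print(p,inc([.441,-.072,.143]))
g=p-[0,0,.051];print("grasp px",proj("side",g),"tongue pt",proj("side",[.441,-.072,.092]),"under grasp",proj("side",[g[0],g[1],.092]))
E
```

```text
[ 0.43898199 -0.07350104  0.23021342] (array([ 0.024, -0.015,  0.872]), array([0., 0., 0.]))
grasp px [317.7 179.1] tongue pt [315.3 208. ] under grasp [316.3 208. ]
```

View pics/s1.png

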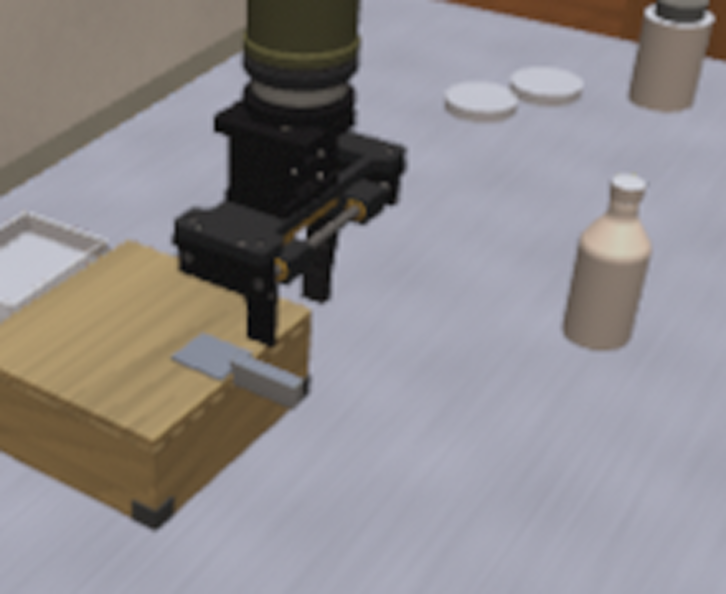

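The crop shows the lug from (235,365) to (305,390), i.e. raw (301–322, 201–208). The expected grip point (315,208) falls on it, two thirds of the way out, so the estimate holds. I'll go down and grip.

Emit:
play_rows --increments '[[[0.02, 0, 0.3, 0, 0, 0, 0.2], [0.02, 0, 0.6, 0, 0, 0, 0.2], [0.02, 0, 0.86, 0, 0, 0, 0.2], [0.02, 0, 0.86, 0, 0, 0, -0.5], [0.02, 0, 0.86, 0, 0, 0, -1], [0.02, 0, 0.86, 0, 0, 0, -1], [0.02, 0, 0.86, 0, 0, 0, -1], [0.02, 0, 0.86, 0, 0, 0, -1]]]' --squeeze 20

```text
time: 3.25
position: [0.4432, -0.073, 0.1474]
tool_rot: [3.14, -0.073, 0.003]
ft_force: [-1.1, 0.2, 0.5]
grip_width: 0.231
grip_force: 0.0
```

```bash
python3 - <<'E'
from h import *
s=ctrl.get_state();print(s["time"],s["position"],s["grip_width"],s["grip_force"],s["ft_force"])
# arc increments from current: hinge radius 238, angle phi=theta+.05
for th in np.arange(0,1.36,.1).tolist()+[1.31]:
    ph=th+.0504;print(round(th,2),round((np.cos(.0504)-np.cos(ph))*2.38,2),round((np.sin(ph)-np.sin(.0504))*2.38,2))
E
```

```text
3.25 [ 0.44318262 -0.07295665  0.14739159] 0.23084454627987427 0.0 [-1.10178774  0.19189573  0.45256092]
0.0 0.0 0.0
0.1 0.02 0.24
0.2 0.07 0.47
0.3 0.14 0.7
0.4 0.23 0.92
0.5 0.35 1.12
0.6 0.48 1.32
0.7 0.64 1.5
0.8 0.81 1.67
0.9 0.99 1.82
1.0 1.19 1.95
1.1 1.41 2.05
1.2 1.63 2.14
1.3 1.86 2.2
1.31 1.88 2.21
```

Emit:
play_rows --increments '[[[0, 0, 0.02, 0, 0, 0, -1], [0, 0, 0.02, 0, 0, 0, -1], [0, 0, 0.02, 0, 0, 0, -1], [0, 0, 0.02, 0, 0, 0, -1]]]' --squeeze 20

```text
time: 3.65
position: [0.4432, -0.073, 0.1456]
tool_rot: [3.139, -0.072, 0.002]
ft_force: [-2.8, 0.1, 8.8]
grip_width: 0.161
grip_force: 20.0
```

Emit:
play_rows --increments '[[[0.01, 0, -0.12, 0, 0, 0, -1], [0.02, 0, -0.24, 0, 0, 0, -1], [0.045, 0, -0.355, 0, 0, 0, -1], [0.07, 0, -0.47, 0, 0, 0, -1], [0.105, 0, -0.585, 0, 0, 0, -1], [0.14, 0, -0.7, 0, 0, 0, -1], [0.185, 0, -0.81, 0, 0, 0, -1], [0.23, 0, -0.92, 0, 0, 0, -1]]]'

```text
time: 4.45
position: [0.4649, -0.0739, 0.2367]
tool_rot: [3.14, -0.073, -0.004]
ft_force: [-1.8, -3.5, -4.8]
grip_width: 0.153
grip_force: 20.0
```

```bash
python3 - <<'E'
from h import *
s=ctrl.get_state();p=s["position"]-[0,0,.051];print(s["time"],p,s["grip_width"],s["grip_force"],s["ft_force"])
h=np.array([.679,-.0825,.08]);r=np.linalg.norm((p-h)[[0,2]]);print(r,np.arctan2(p[2]-.08,h[0]-p[0])-.05)
E
```

```text
4.45 [ 0.46492162 -0.07393288  0.18572076] 0.15276826933380575 20.00012925826013 [-1.75092378 -3.50190652 -4.83088667]
0.23876019686744937 0.4087085956343774
```

Emit:
play_rows --increments '[[[0.06, 0, -0.1, 0, 0, 0, -1], [0.12, 0, -0.2, 0, 0, 0, -1], [0.18, 0, -0.305, 0, 0, 0, -1], [0.25, 0, -0.4, 0, 0, 0, -1], [0.33, 0, -0.495, 0, 0, 0, -1], [0.41, 0, -0.58, 0, 0, 0, -1], [0.49, 0, -0.67, 0, 0, 0, -1], [0.58, 0, -0.75, 0, 0, 0, -1]]]'

```text
time: 5.25
position: [0.5226, -0.0764, 0.3122]
tool_rot: [3.141, -0.073, -0.006]
ft_force: [-5.5, -3.1, 0.4]
grip_width: 0.157
grip_force: 20.0
```

Emit:
play_rows --increments '[[[0.09, 0, -0.075, 0, 0, 0, -1], [0.18, 0, -0.15, 0, 0, 0, -1], [0.28, 0, -0.21, 0, 0, 0, -1], [0.38, 0, -0.28, 0, 0, 0, -1], [0.49, 0, -0.33, 0, 0, 0, -1], [0.6, 0, -0.38, 0, 0, 0, -1], [0.7, 0, -0.43, 0, 0, 0, -1], [0.82, 0, -0.47, 0, 0, 0, -1]]]'

```text
time: 6.05
position: [0.6054, -0.08, 0.36]
tool_rot: [-3.14, 0.073, 0.001]
ft_force: [-4.6, -1.5, 3.1]
grip_width: 0.158
grip_force: 20.0
```

```bash
python3 - <<'E'
from h import *
s=ctrl.get_state();p=s["position"]-[0,0,.051];print(s["time"],p,s["grip_width"],s["grip_force"],s["ft_force"])
h=np.array([.679,-.0825,.08]);r=np.linalg.norm((p-h)[[0,2]]);print(r,np.arctan2(p[2]-.08,h[0]-p[0])-.05)
E
```

```text
6.05 [ 0.60544727 -0.08003944  0.30903579] 0.15812320650672823 19.999663280323148 [-4.58705133 -1.45539019  3.12280892]
0.24055643698247722 1.2100589092340466
```

Emit:
play_rows --increments '[[[0.08, 0, -0.03, 0, 0, 0, -1], [0.16, 0, -0.05, 0, 0, 0, -1], [0.22, 0, -0.065, 0, 0, 0, -1], [0.26, 0, -0.07, 0, 0, 0, -1], [0.28, 0, -0.075, 0, 0, 0, -1], [0.29, 0, -0.08, 0, 0, 0, -1], [0.29, 0, -0.08, 0, 0, 0, -1], [0.29, 0, -0.08, 0, 0, 0, -1]]]'

```text
time: 6.85
position: [0.6346, -0.0812, 0.3677]
tool_rot: [3.141, -0.073, 0.002]
ft_force: [-4.0, -1.4, 5.2]
grip_width: 0.157
grip_force: 20.0
```

```bash
python3 - <<'E'
from h import *
s=ctrl.get_state();p=s["position"]-[0,0,.051];print(s["time"],p,s["grip_width"],s["grip_force"],s["ft_force"])
h=np.array([.679,-.0825,.08]);r=np.linalg.norm((p-h)[[0,2]]);print(r,np.arctan2(p[2]-.08,h[0]-p[0])-.05)
snap("top","t2",(200,90,420,255),3.3)
E
```

```text
6.85 [ 0.63458743 -0.08124653  0.31674017] 0.15664930016491602 20.00030512455851 [-4.00409326 -1.39591482  5.18927176]
0.24087005849724616 1.3353513207218348
```

View pics/t2.png

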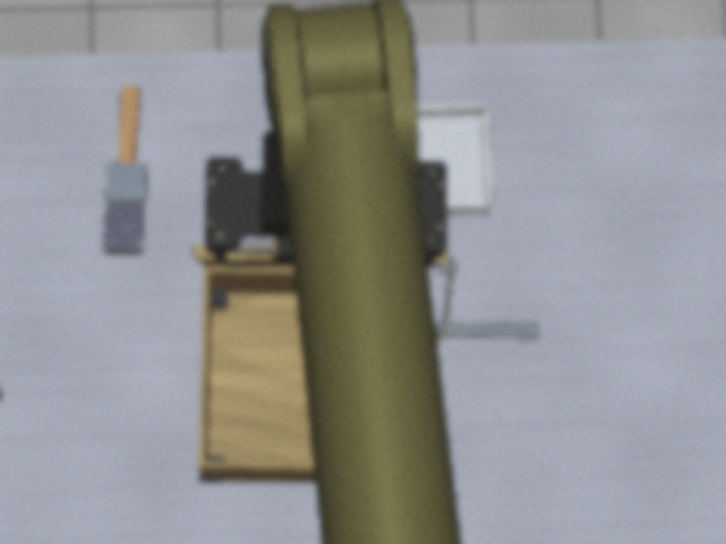

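Top crop: the lid stands up behind the gripper and the inside of the case is visible. The bar runs from (440,330) to (540,330), swung towards the front. The force isn't showing taut yet, so I'll push a little further.

Emit:
play_rows --increments '[[[0.03, 0, -0.005, 0, 0, 0, -1], [0.05, 0, -0.01, 0, 0, 0, -1], [0.05, 0, -0.01, 0, 0, 0, -1], [0.05, 0, -0.01, 0, 0, 0, -1], [0.05, 0, -0.01, 0, 0, 0, -1]]]'

```text
time: 7.4
position: [0.6371, -0.0814, 0.3681]
tool_rot: [3.14, -0.073, -0.009]
ft_force: [-11.6, -1.0, 7.1]
grip_width: 0.162
grip_force: 20.0
```

```bash
python3 - <<'E'
from h import *
snap("top","t3",(300,150,380,220),5)
s=ctrl.get_state();print(s["position"],s["ft_force"])
for n,c in(("t2",1),("t3",1)):
    im=cv2.imread(f"pics/{n}_raw.png")
    b,g,r=[im[:,:,i].astype(int) for i in range(3)]
    m=((im.max(2)<150)&(abs(r-b)<30)).astype(np.uint8);m[:,:338]=0;m[:,366:]=0;m[:175]=0;m[205:]=0
    ys,xs=np.nonzero(m);print(n,xs.min(),xs.max(),ys.min(),ys.max(),[onz("top",xs.max(),ys.mean(),z).round(3).tolist() for z in(.113,.14)])
E
```

```text
[ 0.63709782 -0.08137944  0.36810571] [-12.05196041  -0.41039923   7.73112477]
t2 338 362 188 192 [[0.604, -0.289, 0.113], [0.597, -0.284, 0.14]]
t3 338 362 187 191 [[0.607, -0.289, 0.113], [0.6, -0.285, 0.14]]
```

Taut (12 N). I'll let it sink onto the lock, then open.

Emit:
play_rows --increments '[[[-0.06, 0, 0.01, 0, 0, 0, -1], [-0.12, 0, 0.02, 0, 0, 0, -1], [-0.18, 0, 0.035, 0, 0, 0, -1], [-0.22, 0, 0.05, 0, 0, 0, -1], [-0.26, 0, 0.06, 0, 0, 0, -1], [-0.29, 0, 0.07, 0, 0, 0, -1], [-0.29, 0, 0.07, 0, 0, 0, -1]]]'

```text
time: 8.15
position: [0.6143, -0.0804, 0.3626]
tool_rot: [3.141, -0.073, 0.023]
ft_force: [11.6, -1.7, 4.0]
grip_width: 0.161
grip_force: 20.0
```

```bash
python3 - <<'E'
from h import *
s=ctrl.get_state();p=s["position"]-[0,0,.051];print(s["time"],p,s["grip_width"],s["grip_force"],s["ft_force"])
h=np.array([.679,-.0825,.08]);print(np.arctan2(p[2]-.08,h[0]-p[0])-.05)
snap("top","t4")
im=cv2.imread(f"pics/t4_raw.png")
b,g,r=[im[:,:,i].astype(int) for i in range(3)]
m=((im.max(2)<150)&(abs(r-b)<30)).astype(np.uint8);m[:,:338]=0;m[:,366:]=0;m[:175]=0;m[205:]=0
ys,xs=np.nonzero(m);print(xs.min(),xs.max(),ys.min(),ys.max(),[onz("top",xs.max(),ys.mean(),z).round(3).tolist() for z in(.113,.14)])
E
```

```text
8.15 [ 0.61433025 -0.08037811  0.31162353] 0.16077763041178075 20.002029289025813 [11.62050675 -1.65928385  3.98795682]
1.2485277803593615
338 363 193 198 [[0.586, -0.291, 0.113], [0.579, -0.287, 0.14]]
```

The lid now pushes back at 12 N against being lowered, so it is locked. Release and lift off.

Emit:
play_rows --increments '[[[0.05, 0, -0.01, 0, 0, 0, -1], [0.06, 0, -0.01, 0, 0, 0, 0], [0.06, 0, -0.01, 0, 0, 0, 0.3], [0.06, 0, -0.01, 0, 0, 0, 0.3], [0.06, 0, -0.01, 0, 0, 0, 0.3], [0.06, 0, -0.3, 0, 0, 0, 0.3], [0.06, 0, -0.7, 0, 0, 0, 0.3], [0.06, 0, -0.8, 0, 0, 0, 1]]]'

```text
time: 9.0
position: [0.617, -0.08, 0.4445]
tool_rot: [3.141, -0.072, 0.009]
ft_force: [0.5, -0.1, 0.6]
grip_width: 0.67
grip_force: 0.0
```

```bash
python3 - <<'E'
from h import *
s=ctrl.get_state();print(s["time"],s["position"],s["grip_width"],s["ft_force"])
snap("side","s5",(170,60,450,300),2.5)
print(inc([.603,.269,.30]))
E
```

```text
9.0 [ 0.61704213 -0.08003396  0.44451383] 0.6699702249841758 [ 0.4878999  -0.07047265  0.60802743]
(array([-0.311, -3.48 ,  1.442]), array([0., 0., 0.]))
```

View pics/s5.png

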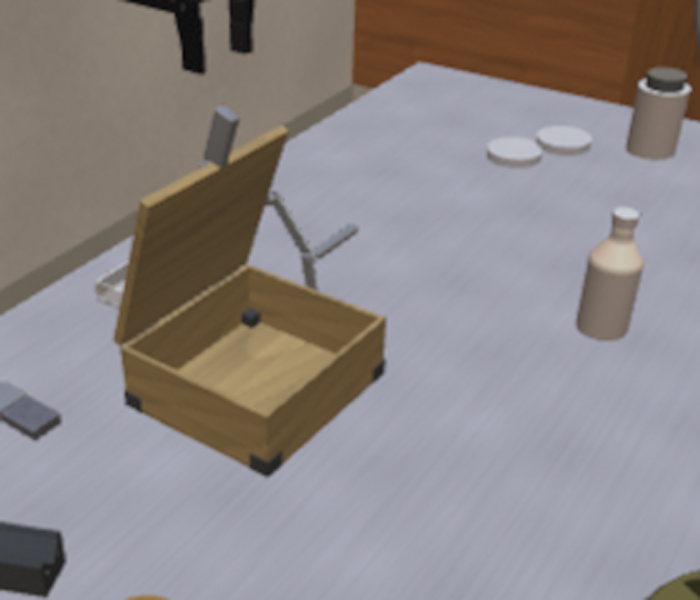

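The side crop shows the lid standing on its stay, with the knee over at (310,255), the bar end at (355,230) and the gripper clear above. Next, the V-block.

Emit:
play_rows --increments '[[[-0.04, -0.43, 0, 0, 0, 0, 1], [-0.08, -0.87, 0, 0, 0, 0, 1], [-0.08, -0.87, 0, 0, 0, 0, 1]]]'

```text
time: 9.35
position: [0.6108, 0.0156, 0.4397]
tool_rot: [-3.137, 0.053, 0.002]
ft_force: [-0.1, 1.0, -0.3]
grip_width: 0.952
grip_force: 0.0
```

Emit:
play_rows --increments '[[[-0.04, -0.43, 0, 0, 0, 0, 1], [-0.08, -0.87, 0, 0, 0, 0, 1], [-0.08, -0.87, 0, 0, 0, 0, 1]]]'

```text
time: 9.65
position: [0.606, 0.1025, 0.4394]
tool_rot: [-3.137, 0.053, 0.003]
ft_force: [-0.3, 0.7, 0.8]
grip_width: 1.0
grip_force: 0.0
```

Emit:
play_rows --increments '[[[-0.04, -0.43, 0.3, 0, 0, 0, 1], [-0.08, -0.87, 0.7, 0, 0, 0, 1], [-0.08, -0.87, 0.8, 0, 0, 0, 1]]]'

```text
time: 9.95
position: [0.6014, 0.1864, 0.3565]
tool_rot: [-3.139, 0.06, 0.008]
ft_force: [-1.0, -0.7, -0.0]
grip_width: 1.0
grip_force: 0.0
```

Emit:
play_rows --increments '[[[-0.04, -0.43, 0.3, 0, 0, -0.09, 1], [-0.08, -0.87, 0.6, 0, 0, -0.18, 1], [-0.08, -0.87, 0.9, 0, 0, -0.278, 1], [-0.08, -0.87, 0.9, 0, 0, -0.278, 1], [-0.08, -0.87, 0.9, 0, 0, -0.278, 1]]]'

```text
time: 10.45
position: [0.6006, 0.2671, 0.2695]
tool_rot: [3.082, 0.603, -0.003]
ft_force: [1.5, -0.3, 1.1]
grip_width: 1.001
grip_force: 0.0
```

```bash
python3 - <<'E'
from h import *
s=ctrl.get_state();print(s["time"],s["position"],s["grip_width"],s["ft_force"])
snap("side","s6",(60,120,340,330),2.7)
R=Rn.from_rotvec(s["tool_rot"]).as_matrix();p=s["position"];print(inc([.603,.269,.075]),np.degrees(np.arctan2(R[1,0],R[0,0])))
m=cv2.imread("pics/s6_raw.png").max(2)<70;m=m.astype(np.uint8);m[:265]=0;m[300:]=0;m[:,:150]=0;m[:,200:]=0
ys,xs=np.nonzero(m);print("dark",xs.mean(),xs.min(),xs.max(),ys.mean(),ys.min(),ys.max(),"centre exp",proj("side",[.603,.269,.02]))
c=np.radians(22.4);ux=np.array([np.cos(c),np.sin(c),0]);uy=np.array([-np.sin(c),np.cos(c),0]);o=np.array([.603,.269,0])
print([proj("side",o+ux*a*.04+uy*b*.023+[0,0,z]).tolist() for a in(1,-1) for b in(1,-1) for z in(0,.04)])
E
```

```text
10.45 [0.60056244 0.267116   0.26947921] 1.001448317593034 [ 1.50943589 -0.32246155  1.07262214]
(array([ 0.021, -0.014,  1.96 ]), array([0., 0., 0.])) 22.139576034996697
dark 174.9581497797357 154 195 288.7511013215859 271 297 centre exp [176.6 283.6]
[[157.6, 294.4], [153.9, 282.4], [166.4, 279.8], [163.2, 267.9], [190.4, 299.9], [187.6, 287.8], [198.1, 284.9], [195.6, 272.8]]
```

View pics/s6.png

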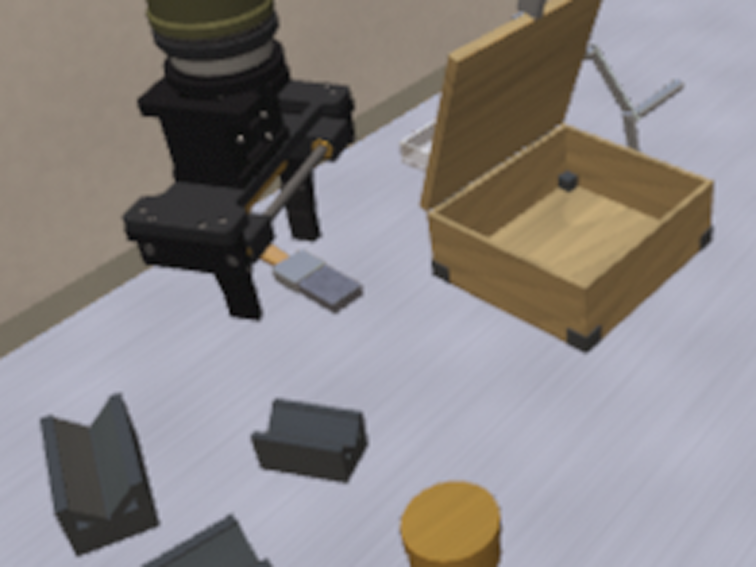

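The side crop shows the small V-block at (310,440), raw (175,283). Its corners lie within 2 px of the expected ones, and the open gripper is above it. Descend and grip.

Emit:
play_rows --increments '[[[0.02, -0.01, 0.4, 0, 0, 0, 1], [0.02, -0.01, 0.8, 0, 0, 0, 1], [0.02, -0.01, 1.0, 0, 0, 0, 1], [0.02, -0.01, 1.0, 0, 0, 0, 1]]]'

```text
time: 10.9
position: [0.6021, 0.2675, 0.1687]
tool_rot: [3.081, 0.602, -0.005]
ft_force: [-0.2, -0.4, -0.6]
grip_width: 0.998
grip_force: 0.0
```

Emit:
play_rows --increments '[[[0, 0, 0.3, 0, 0, 0, 1], [0, 0, 0.6, 0, 0, 0, 1], [0, 0, 0.8, 0, 0, 0, 1], [0, 0, 0.88, 0, 0, 0, 1], [0, 0, 0.88, 0, 0, 0, 0.3], [0, 0, 0.88, 0, 0, 0, -0.2], [0, 0, 0.88, 0, 0, 0, -0.2], [0, 0, 0.88, 0, 0, 0, -0.2]]]' --squeeze 30

```text
time: 11.7
position: [0.6026, 0.2705, 0.0837]
tool_rot: [-3.082, -0.609, -0.003]
ft_force: [-1.0, 0.1, -0.4]
grip_width: 0.723
grip_force: 0.0
```

Emit:
play_rows --increments '[[[0, 0, 0, 0, 0, 0, -1], [0, 0, 0, 0, 0, 0, -1], [0, 0, 0, 0, 0, 0, -1]]]'

```text
time: 12.0
position: [0.6022, 0.2698, 0.0826]
tool_rot: [3.081, 0.609, 0.001]
ft_force: [0.3, -1.3, 2.0]
grip_width: 0.529
grip_force: 30.0
```

Emit:
play_rows --increments '[[[0, 0, -0.15, 0, 0, 0, -1], [0, 0, -0.4, 0, 0, 0.08, -1], [0, 0, -0.7, 0, 0, 0.16, -1], [0, 0, -1.0, 0, 0, 0.22, -1], [0, 0, -1.0, 0, 0, 0.275, -1], [0, 0, -1.0, 0, 0, 0.275, -1]]]'

```text
time: 12.6
position: [0.6018, 0.2707, 0.1837]
tool_rot: [-3.14, 0.065, -0.002]
ft_force: [-0.4, 0.0, -4.0]
grip_width: 0.525
grip_force: 30.0
```

Emit:
play_rows --increments '[[[-0.2, 0.3, -0.3, 0, 0, 0, -1], [-0.35, 0.6, -0.5, 0, 0, 0, -1], [-0.48, 0.9, -0.5, 0, 0, 0, -1], [-0.48, 0.9, -0.5, 0, 0, 0, -1]]]'

```text
time: 13.0
position: [0.5489, 0.1768, 0.2313]
tool_rot: [3.135, -0.07, -0.004]
ft_force: [0.4, -1.0, -4.2]
grip_width: 0.527
grip_force: 30.0
```

Emit:
play_rows --increments '[[[0, 0.35, 0, 0, 0, 0, -1], [0, 0.7, 0, 0, 0, 0, -1], [0, 0.9, 0, 0, 0, 0, -1]]]'

```text
time: 13.3
position: [0.5457, 0.0891, 0.2309]
tool_rot: [3.139, -0.066, -0.004]
ft_force: [0.6, -1.2, -3.3]
grip_width: 0.524
grip_force: 30.0
```

Emit:
play_rows --increments '[[[0, 0.35, 0, 0, 0, 0, -1], [0, 0.7, 0, 0, 0, 0, -1], [0, 0.9, 0, 0, 0, 0, -1]]]'

```text
time: 13.6
position: [0.5418, -0.0008, 0.231]
tool_rot: [3.139, -0.066, -0.004]
ft_force: [0.6, -0.1, -2.8]
grip_width: 0.529
grip_force: 30.0
```

Emit:
play_rows --increments '[[[0, 0.35, 0, 0, 0, 0, -1], [0, 0.65, 0, 0, 0, 0, -1], [0, 0.75, 0, 0, 0, 0, -1], [0, 0.75, 0, 0, 0, 0, -1], [0, 0.75, 0, 0, 0, 0, -1]]]'

```text
time: 14.1
position: [0.5395, -0.0708, 0.2317]
tool_rot: [-3.139, 0.062, 0.002]
ft_force: [-0.2, 1.4, -3.3]
grip_width: 0.525
grip_force: 30.0
```

```bash
python3 - <<'E'
from h import *
s=ctrl.get_state();print(s["time"],s["position"],s["grip_width"],s["grip_force"],s["ft_force"])
snap("side","s7",(180,70,430,290),2.7);R=Rn.from_rotvec(s["tool_rot"]).as_matrix()
print(inc([.539,-.076,.088]),np.degrees(np.arctan2(R[1,0],R[0,0])))
E
```

```text
14.1 [ 0.53945698 -0.07075289  0.23171998] 0.5251287583056867 29.996187309734523 [-0.17939008  1.41967838 -3.27483646]
(array([-0.003,  0.06 ,  1.439]), array([0., 0., 0.])) -2.246498845658057
```

View pics/s7.png

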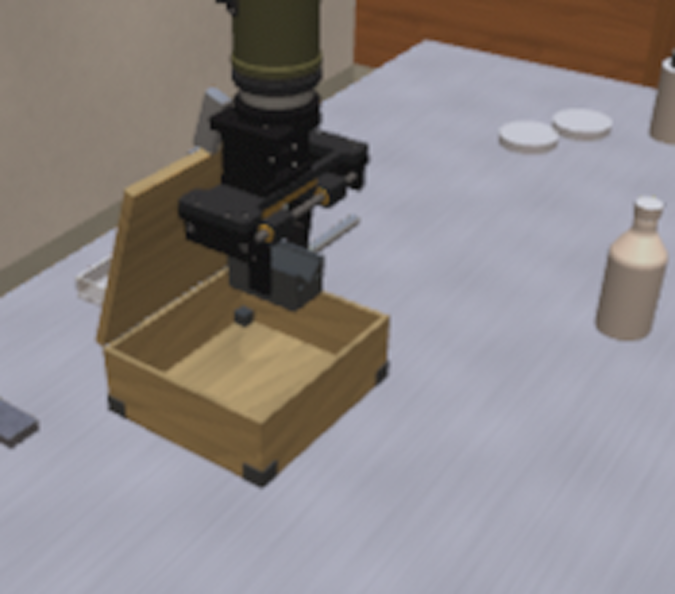

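The crop shows the block in the jaws above the front half of the case, with the lid locked behind it. I'll lower it slowly.

Emit:
play_rows --increments '[[[0, 0.05, 0.3, 0, 0, 0, -1], [0, 0.05, 0.6, 0, 0, 0, -1], [0, 0.05, 0.9, 0, 0, 0, -1], [0, 0.05, 0.9, 0, 0, 0, -1]]]'

```text
time: 14.55
position: [0.5364, -0.0752, 0.1383]
tool_rot: [-3.138, 0.06, 0.013]
ft_force: [-1.3, 0.1, -3.2]
grip_width: 0.525
grip_force: 30.0
```

Emit:
play_rows --increments '[[[0, 0, 0.2, 0, 0, 0, -1], [0, 0, 0.35, 0, 0, 0, -1], [0, 0, 0.44, 0, 0, 0, -1], [0, 0, 0.48, 0, 0, 0, -1], [0, 0, 0.51, 0, 0, 0, -1], [0, 0, 0.51, 0, 0, 0, -1]]]'

```text
time: 15.15
position: [0.5396, -0.0775, 0.0914]
tool_rot: [3.141, -0.065, 0.0]
ft_force: [-0.0, 0.2, -3.9]
grip_width: 0.527
grip_force: 30.0
```

Emit:
play_rows --increments '[[[0, 0, 0.01, 0, 0, 0, -1], [0, 0, 0.02, 0, 0, 0, -1], [0, 0, 0.02, 0, 0, 0, -1]]]'

```text
time: 15.45
position: [0.5395, -0.0777, 0.0894]
tool_rot: [3.141, -0.065, 0.0]
ft_force: [0.1, 0.4, -2.9]
grip_width: 0.527
grip_force: 30.0
```

Emit:
play_rows --increments '[[[0, 0, 0.01, 0, 0, 0, -1], [0, 0, 0.02, 0, 0, 0, -1], [0, 0, 0.02, 0, 0, 0, -1], [0, 0, 0.02, 0, 0, 0, 0.1], [0, 0, 0.02, 0, 0, 0, 0.25], [0, 0, 0.02, 0, 0, 0, 0.4], [0, 0, 0.02, 0, 0, 0, 0.4], [0, 0, 0.02, 0, 0, 0, 0.4]]]'

```text
time: 16.25
position: [0.5394, -0.0776, 0.0872]
tool_rot: [3.141, -0.065, 0.0]
ft_force: [-0.1, -0.8, 0.4]
grip_width: 0.696
grip_force: 0.0
```

Emit:
play_rows --increments '[[[0, 0, 0, 0, 0, 0, 0.4], [0, 0, -0.2, 0, 0, 0, 0.4], [0, 0, -0.6, 0, 0, 0, 0.4], [0, 0, -1, 0, 0, 0, 0.4], [0, 0, -1, 0, 0, 0, 0.4]]]'

```text
time: 16.75
position: [0.5428, -0.0775, 0.1929]
tool_rot: [3.138, -0.065, 0.016]
ft_force: [0.2, -0.4, -0.1]
grip_width: 0.702
grip_force: 0.0
```

```bash
python3 - <<'E'
from h import *
s=ctrl.get_state();print(s["time"],s["position"],s["grip_width"],s["grip_force"],s["ft_force"])
a=snap("side","s8",(200,80,400,280),2.8);b=snap("top","t8",(200,130,400,260),2.0)
b=cv2.copyMakeBorder(b[:,150:],0,560-b.shape[0],0,0,cv2.BORDER_CONSTANT)
cv2.imwrite("pics/c8.png",np.hstack([a[:560,:540],b[:560]])[:, :800])
E
```

```text
16.75 [ 0.54283441 -0.07754004  0.19288926] 0.7023924303387215 0.0 [ 0.17559167 -0.37182566 -0.10909521]
```

View pics/c8.png

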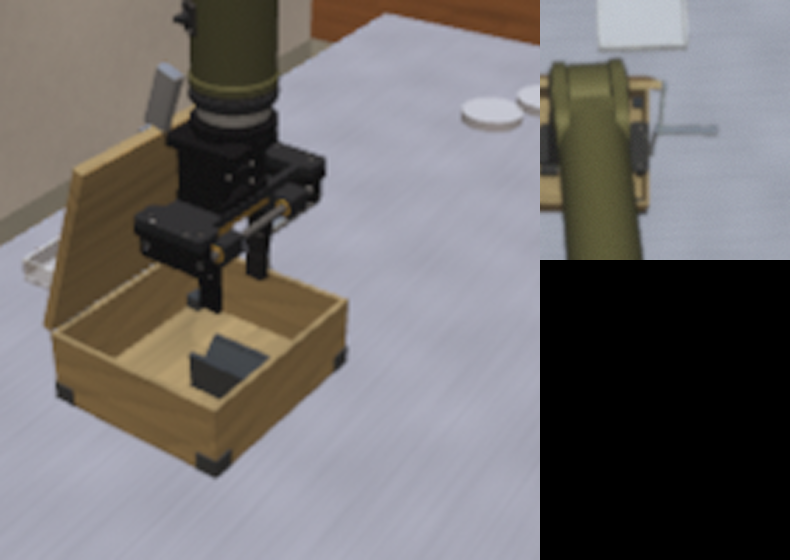

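The crop shows the V-block standing V-up inside the case at (228,365), with the lid still locked. The top inset shows the bar end at (717,130), which gives bar x ≈ 0.587. I'll back out, shut the fingers, go outside the -y side and turn 90°.

Emit:
play_rows --increments '[[[-0.3, 0, -0.2, 0, 0, 0, -1], [-0.6, 0, -0.3, 0, 0, 0, -1], [-0.6, 0, -0.3, 0, 0, 0, -1]]]'

```text
time: 17.15
position: [0.4766, -0.0752, 0.2166]
tool_rot: [3.139, -0.067, -0.005]
ft_force: [0.6, -0.7, -0.2]
grip_width: 0.507
grip_force: 0.0
```

Emit:
play_rows --increments '[[[0, 0.35, 0, 0, 0, 0, -1], [0, 0.7, 0, 0, 0, 0, -1], [0, 0.95, 0, 0, 0, 0, -1]]]'

```text
time: 17.45
position: [0.4749, -0.1724, 0.2157]
tool_rot: [3.141, -0.068, -0.003]
ft_force: [0.7, -0.2, -0.0]
grip_width: 0.238
grip_force: 0.0
```

Emit:
play_rows --increments '[[[0, 0.35, 0, 0, 0, 0, -1], [0, 0.7, 0, 0, 0, 0, -1], [0, 0.95, 0, 0, 0, 0, -1], [0, 0.95, 0, 0, 0, 0, -1]]]'

```text
time: 17.85
position: [0.4701, -0.2694, 0.215]
tool_rot: [-3.141, 0.075, 0.004]
ft_force: [-0.2, -0.6, -0.2]
grip_width: 0.013
grip_force: 0.0
```

Emit:
play_rows --increments '[[[0, 0, 0, 0, 0, 0.09, -1], [0, 0, 0, 0, 0, 0.18, -1], [0, 0, 0, 0, 0, 0.27, -1], [0, 0, 0, 0, 0, 0.36, -1], [0, 0, 0, 0, 0, 0.45, -1], [0, 0, 0, 0, 0, 0.54, -1], [0, 0, 0, 0, 0, 0.63, -1], [0, 0, 0, 0, 0, 0.7, -1]]]'

```text
time: 18.65
position: [0.4716, -0.2638, 0.2156]
tool_rot: [-2.64, 1.702, 0.004]
ft_force: [-0.1, 0.2, 0.7]
grip_width: 0.006
grip_force: 0.0
```

Emit:
play_rows --increments '[[[0, 0, 0, 0, 0, 0.09, -1], [0, 0, 0, 0, 0, 0.18, -1], [0, 0, 0, 0, 0, 0.27, -1], [0, 0, 0, 0, 0, 0.3, -1], [0, 0, 0, 0, 0, 0.3, -1], [0, 0, 0, 0, 0, 0.3, -1]]]'

```text
time: 19.25
position: [0.4717, -0.2637, 0.2157]
tool_rot: [2.174, -2.266, -0.003]
ft_force: [0.3, 0.2, 0.2]
grip_width: 0.008
grip_force: 0.0
```

```bash
python3 - <<'E'
from h import *
s=ctrl.get_state();print(s["time"],s["position"],s["grip_width"],s["ft_force"],s["joint_positions"][6])
R=Rn.from_rotvec(s["tool_rot"]).as_matrix();print(R.round(3).tolist())
print(inc([.535,-.269,.145]),inc([.635,-.274,.145]))
im=snap("top","t9")
b,g,r=[im[:,:,i].astype(int) for i in range(3)]
m=((im.max(2)<150)&(abs(r-b)<30)).astype(np.uint8);m[:,:338]=0;m[:,366:]=0;m[:175]=0;m[204:]=0
ys,xs=np.nonzero(m);print(xs.min(),xs.max(),[ (x,ys[xs==x].mean()) for x in(342,348,354,360)])
for x in (342,348,354,360): print(onz("top",x,ys[xs==x].mean(),.113))
E
```

```text
19.25 [ 0.4716703  -0.26374316  0.21573834] 0.007606921116618311 [0.34489775 0.19451853 0.17939965] -2.689485861766967
[[-0.041, -0.999, -0.002], [-0.999, 0.041, 0.0], [0.0, 0.002, -1.0]]
(array([ 0.026, -0.637,  0.706]), array([0., 0., 0.])) (array([ 0.035, -1.638,  0.703]), array([0., 0., 0.]))
338 365 [(342, np.float64(195.5)), (348, np.float64(195.0)), (354, np.float64(196.0)), (360, np.float64(196.5))]
[ 0.58788798 -0.22549406  0.113     ]
[ 0.58901816 -0.2443256   0.113     ]
[ 0.58531723 -0.26290528  0.113     ]
[ 0.58322808 -0.28155693  0.113     ]
```

Joint 7 is at its limit, so I'll turn back the other way, a half turn to the equivalent pose.

Emit:
play_rows --increments '[[[0, 0, 0, 0, 0, -0.09, -1], [0, 0, 0, 0, 0, -0.18, -1], [0, 0, 0, 0, 0, -0.27, -1], [0, 0, 0, 0, 0, -0.36, -1], [0, 0, 0, 0, 0, -0.45, -1], [0, 0, 0, 0, 0, -0.54, -1], [0, 0, 0, 0, 0, -0.63, -1], [0, 0, 0, 0, 0, -0.7, -1]]]'

```text
time: 20.1
position: [0.4716, -0.2641, 0.2159]
tool_rot: [3.041, -0.787, -0.003]
ft_force: [0.0, -0.0, 0.2]
grip_width: 0.003
grip_force: 0.0
```

Emit:
play_rows --increments '[[[0, 0, 0, 0, 0, -0.09, -1], [0, 0, 0, 0, 0, -0.18, -1], [0, 0, 0, 0, 0, -0.27, -1], [0, 0, 0, 0, 0, -0.36, -1], [0, 0, 0, 0, 0, -0.45, -1], [0, 0, 0, 0, 0, -0.54, -1], [0, 0, 0, 0, 0, -0.63, -1], [0, 0, 0, 0, 0, -0.7, -1]]]'

```text
time: 20.9
position: [0.4716, -0.2641, 0.2159]
tool_rot: [-3.003, -0.918, 0.003]
ft_force: [0.2, -0.1, 0.2]
grip_width: 0.005
grip_force: 0.0
```

Emit:
play_rows --increments '[[[0, 0, 0, 0, 0, -0.09, -1], [0, 0, 0, 0, 0, -0.18, -1], [0, 0, 0, 0, 0, -0.27, -1], [0, 0, 0, 0, 0, -0.36, -1], [0, 0, 0, 0, 0, -0.45, -1], [0, 0, 0, 0, 0, -0.54, -1], [0, 0, 0, 0, 0, -0.6, -1], [0, 0, 0, 0, 0, -0.6, -1]]]'

```text
time: 21.7
position: [0.4715, -0.2641, 0.216]
tool_rot: [-2.265, -2.175, 0.001]
ft_force: [-0.0, 0.8, -0.7]
grip_width: 0.004
grip_force: 0.0
```

```bash
python3 - <<'E'
from h import *
s=ctrl.get_state();print(s["time"],s["position"],s["joint_positions"].round(2))
R=Rn.from_rotvec(s["tool_rot"]).as_matrix();print(R.round(3).tolist())
print(inc([.535,-.269,.145]),inc([.635,-.274,.145]))
E
```

```text
21.7 [ 0.47153844 -0.2641408   0.21598522] [ 0.43  0.14  0.03  1.82 -0.01  1.18  0.43]
[[0.04, 0.999, -0.002], [0.999, -0.04, 0.001], [0.001, -0.002, -1.0]]
(array([-0.023,  0.637,  0.709]), array([0., 0., 0.])) (array([-0.033,  1.639,  0.707]), array([0., 0., 0.]))
```

Emit:
play_rows --increments '[[[-0.02, 0.3, 0.2, 0, 0, 0, -1], [-0.03, 0.62, 0.5, 0, 0, 0, -1], [-0.03, 0.62, 0.7, 0, 0, 0, -1], [-0.03, 0.62, 0.7, 0, 0, 0, -1]]]'

```text
time: 22.1
position: [0.5318, -0.2687, 0.1427]
tool_rot: [-2.262, -2.169, 0.005]
ft_force: [-0.3, -1.5, 0.3]
grip_width: 0.001
grip_force: 0.0
```

Emit:
play_rows --increments '[[[0, 0.15, 0, 0, 0, 0, -1], [0, 0.25, 0, 0, 0, 0, -1], [0, 0.33, 0, 0, 0, 0, -1], [0, 0.4, 0, 0, 0, 0, -1], [0, 0.4, 0, 0, 0, 0, -1]]]'

```text
time: 22.6
position: [0.5736, -0.2721, 0.1474]
tool_rot: [-2.267, -2.175, 0.001]
ft_force: [-0.7, -0.1, 2.2]
grip_width: 0.005
grip_force: 0.8
```

Emit:
play_rows --increments '[[[0, 0.07, 0, 0, 0, 0, -1], [0, 0.14, 0, 0, 0, 0, -1], [0, 0.2, 0, 0, 0, 0, -1], [0, 0.2, 0, 0, 0, 0, -1]]]'

```text
time: 23.0
position: [0.5947, -0.2728, 0.1474]
tool_rot: [2.265, 2.175, 0.001]
ft_force: [-0.8, 0.2, 1.3]
grip_width: 0.006
grip_force: 0.4
```

```bash
python3 - <<'E'
from h import *
s=ctrl.get_state();print(s["time"],s["position"],s["ft_force"])
snap("side","s10",(230,80,430,280),2.9)
E
```

```text
23.0 [ 0.59467883 -0.27282754  0.14743514] [-0.84592204  0.23744143  1.33880618]
```

View pics/s10.png

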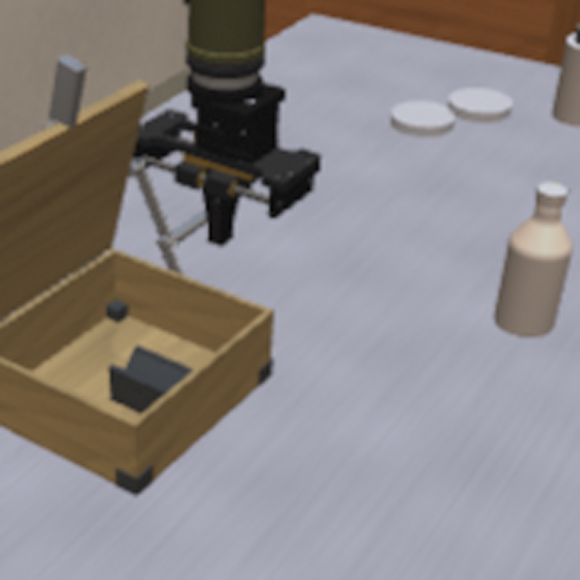

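The crop shows the closed fingers at (222,225) against the bar, the gripper out beyond the case side, and the knee already moving. Keep pushing.

Emit:
play_rows --increments '[[[0, 0.06, 0.02, 0, 0, 0, -1], [0, 0.12, 0.04, 0, 0, 0, -1], [0, 0.18, 0.06, 0, 0, 0, -1], [0, 0.24, 0.08, 0, 0, 0, -1], [0, 0.3, 0.1, 0, 0, 0, -1], [0, 0.36, 0.1, 0, 0, 0, -1], [0, 0.42, 0.1, 0, 0, 0, -1], [0, 0.42, 0.1, 0, 0, 0, -1]]]'

```text
time: 23.85
position: [0.6251, -0.2746, 0.129]
tool_rot: [-2.253, -2.157, 0.025]
ft_force: [-17.3, 0.6, -7.6]
grip_width: 0.006
grip_force: 7.6
```

```bash
python3 - <<'E'
from h import *
s=ctrl.get_state();print(s["time"],s["position"],s["ft_force"])
snap("side","s11",(200,60,430,280),2.7)
E
```

```text
23.85 [ 0.62509741 -0.27463375  0.12897605] [-17.33003398   0.64672505  -7.63828436]
```

View pics/s11.png

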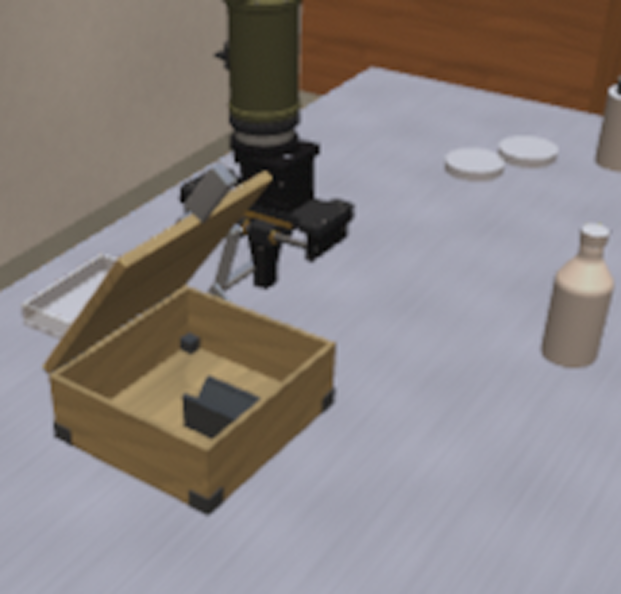

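The lid is falling and the stay is folding. Withdraw towards -x, then outwards and up.

Emit:
play_rows --increments '[[[0, -0.3, 0, 0, 0, 0, -1], [-0.2, -0.7, 0, 0, 0, 0, -1], [-0.5, -0.7, -0.3, 0, 0, 0, -1], [-0.8, -0.7, -0.8, 0, 0, 0, -1], [-0.8, -0.7, -1, 0, 0, 0, -1], [-0.8, -0.7, -1, 0, 0, 0, -1], [-0.8, -0.7, -1, 0, 0, 0, -1], [-0.8, -0.7, -1, 0, 0, 0, -1]]]'

```text
time: 24.7
position: [0.5623, -0.3506, 0.2358]
tool_rot: [-2.264, -2.175, -0.0]
ft_force: [-0.4, -0.1, -0.5]
grip_width: 0.001
grip_force: 0.0
```

Emit:
play_rows --increments '[[[0, 0, 0, 0, 0, 0, -1], [0, 0, 0, 0, 0, 0, -1], [0, 0, 0, 0, 0, 0, -1], [0, 0, 0, 0, 0, 0, -1], [0, 0, 0, 0, 0, 0, -1], [0, 0, 0, 0, 0, 0, -1], [0, 0, 0, 0, 0, 0, -1], [0, 0, 0, 0, 0, 0, -1]]]'

```text
time: 25.5
position: [0.5621, -0.3517, 0.2373]
tool_rot: [2.267, 2.175, -0.0]
ft_force: [0.4, -0.4, 0.3]
grip_width: 0.002
grip_force: 0.0
```

Emit:
play_rows --increments '[[[0, 0, 0, 0, 0, 0, -1], [0, 0, 0, 0, 0, 0, -1], [0, 0, 0, 0, 0, 0, -1], [0, 0, 0, 0, 0, 0, -1], [0, 0, 0, 0, 0, 0, -1], [0, 0, 0, 0, 0, 0, -1], [0, 0, 0, 0, 0, 0, -1], [0, 0, 0, 0, 0, 0, -1]]]'

```text
time: 26.3
position: [0.5621, -0.3517, 0.2372]
tool_rot: [2.267, 2.175, -0.0]
ft_force: [0.2, -0.2, 0.1]
grip_width: 0.004
grip_force: 0.0
```

Emit:
play_rows --increments '[[[0, 0, 0, 0, 0, 0, -1], [0, 0, 0, 0, 0, 0, -1], [0, 0, 0, 0, 0, 0, -1], [0, 0, 0, 0, 0, 0, -1], [0, 0, 0, 0, 0, 0, -1], [0, 0, 0, 0, 0, 0, -1], [0, 0, 0, 0, 0, 0, -1], [0, 0, 0, 0, 0, 0, -1]]]'

```text
time: 27.1
position: [0.5621, -0.3517, 0.2373]
tool_rot: [2.267, 2.175, -0.0]
ft_force: [-0.3, -0.2, 0.2]
grip_width: 0.004
grip_force: 0.0
```

```bash
python3 - <<'E'
from h import *
s=ctrl.get_state();print(s["time"],s["position"],s["ft_force"])
a=snap("side","s12",(180,60,430,300),1.6);b=snap("top","t12",(150,130,430,290),1.4)
A=cv2.imread("pics/side0_raw.png").astype(int);B=cv2.imread("pics/s12_raw.png").astype(int)
print("lid diff vs start",np.abs(A-B)[160:250,215:330].mean())
b=cv2.copyMakeBorder(b,0,a.shape[0]-b.shape[0],0,0,cv2.BORDER_CONSTANT);cv2.imwrite("pics/c12.png",np.hstack([a,b]))
E
```

```text
27.1 [ 0.56205146 -0.35172163  0.23725966] [-0.34975824 -0.2093229   0.18468787]
lid diff vs start 1.961513687600644
```

View pics/c12.png

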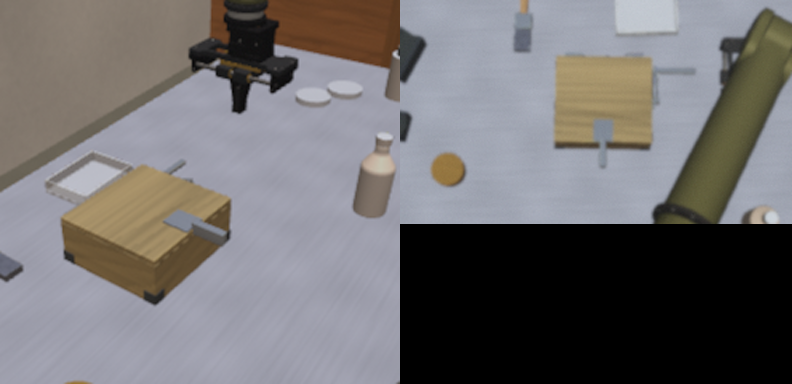

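Both views show the lid fully closed, tongue at (210,230), the stay folded as at the start, the tin and bottle where they were, and the gripper clear. I'll let it settle for a moment, then hand in.

Emit:
play_rows --increments '[[[0, 0, 0, 0, 0, 0, -1], [0, 0, 0, 0, 0, 0, -1], [0, 0, 0, 0, 0, 0, -1], [0, 0, 0, 0, 0, 0, -1], [0, 0, 0, 0, 0, 0, -1], [0, 0, 0, 0, 0, 0, -1], [0, 0, 0, 0, 0, 0, -1], [0, 0, 0, 0, 0, 0, -1]]]'

```text
time: 28.0
position: [0.562, -0.3517, 0.2372]
tool_rot: [2.267, 2.175, -0.0]
ft_force: [0.4, 0.1, 0.2]
grip_width: 0.007
grip_force: 0.0
```

```bash
python3 - <<'E'
from h import *
A=cv2.imread("pics/s12_raw.png").astype(int);B=ctrl.get_image("side")[:,:,::-1].astype(int)
print(np.abs(A-B)[160:250,215:330].mean())
print(ctrl.close_job())
E
```

```text
0.3773268921095008
the job is handed in; nothing more can be done
None
```

I handed the job in at about 28 s: the small V-block was set base-down in the case and the lid closed over it with the stay folded. The tin and bottle look unmoved, but no verdict came back, and joint 7 came within 0.001 rad of its limit before I turned it back.

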